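# Hold a pressure cap at vent on the cap tester

### The arm

A 6-joint arm with a two-finger parallel gripper is mounted at the origin on a cart in front of the work surface, level with it; the furniture and walls round the work are solid. World frame = base frame: x ahead of the robot, y to its left, z up, the work surface at z = 0. Lengths are in mm, angles in rad, forces in N, time in s.
With the tool pointing down it reaches from about 275 to 750 mm from the base axis. Payload 10.2 kg.
Tool frame: the origin (TCP) lies midway between the tips of the shut fingers; the grasp point (between the pads) lies 19 mm behind it; z points along the fingers, y is the direction in which the jaws open and shut (so a half turn about z gives the same grasp; the last joint's range is limited). The gripper opens to 85 mm and grips with 20 to 120 N. Pads are 22 mm wide; open, the fingers measure 114 mm over their backs; the gripper's body (76 mm by 85 mm) begins 54 mm behind the grasp point. The pads swing forward as they close: fully open they stand 13 mm farther back than shut.
Start: joints at [0.93, 0.313, 1.498, -0, 1.331, -0.223], TCP at [213.032, 479.842, 231.294] pointing down, gripper open.
Joint ranges: [-2.94, 2.94], [-0.97, 2.17], [0.19, 2.56], [-1.23, 4.37], [0.02, 3.11], [-2.88, 2.88]. Speed limits (rad/s): [2.39, 2.39, 3.01, 3.14, 3.14, 3.14].

### API

Orientations are given as a unit quaternion [w, x, y, z].
In Python, from rig import sense, optics, ctrl gives the robot as it stands.
- The arm moves only by the tool play_rows, never from a script. Its argument "plan" is a list of rows, each a list of 7 numbers: the shift along the world's x, y, z in mm, then the turn, a rotation vector about the world's x, y, z in rad, then the opening, from -1 (shut) to 1 (fully open), so that 0 is half open. A call has 1 to 5 rows; each row shifts and turns the pose as measured when the row begins; what a row does not reach is not made up. A row lasts 1/12 s, in which the tool goes at most 41.7 mm and 7.16 degrees, less where a joint would pass 70% of its speed; a pose out of reach is approached as far as the arm can. A call is refused whole if a number of a shift passes 41.7 or a number of a turn 0.125, either way. A call with a gripper value outside its range is refused whole. The fingers move at their own pace and stop on an object; "grip_force" is the grip in N (left out, the last holds). Time passes only in rows, so rows that do not move let the fingers close. It gives the time, the measured TCP pose, the force and the opening at its end, in the units of the state.
- sense(): the state, without advancing time (a new reading comes with each control period).
- optics.capture(name): name is "side" or "top"; returns a dict with "img" (480x640x3 uint8, blue, green, red), "fx", "fy", "cx", "cy" (pixels), "dist" ([k1, k2, p1, p2, k3] as OpenCV has them; the pictures are not rectified), "world_to_cam" (4x4, takes a point from world to camera coordinates). Camera axes: x right, y up, looking along -z (the intrinsics and any distortion apply to the point x, -y, -z); pixel columns grow to the right and rows downward; lengths in mm; the calibration is good to about 2 mm. A picture is of the moment at which its call begins. There is no depth.
- ctrl.finish_job(): hands the job in, once; it reports no verdict.
The state is a dict: "time_s": time; "joints": joint angles; "dq": joint speeds; "tau": joint torques, N m; "eef_pos": TCP position; "ee_rot": TCP orientation; "force": force on the tool from outside, world axes, zero at the start; "wrist_torque": the same for the moment, N m; "grip_width": opening from 0.0 (shut) to 1.0 (fully open).
Only numpy, scipy, OpenCV 4.12 (cv2) and the standard library are available. Lean on these libraries where they do the work, as an engineer would, in place of code of your own. Each camera call takes 0.05 s, during which the arm holds its last target. There are 200 camera calls.

### The job

Test this pressure cap at its vent position: first ready the tester by pressing its keys fully down one at a time, letting each come up again, green (power), then blue (zero, while the neck is open and the cap well away), then yellow (start). Then set the cap on the neck with its two tongues down through the notches, press it down against the spring and twist it clockwise (seen from above) to the orange vent mark, half way to the lock, never as far as the lock click. Finish with the gripper still holding the cap there (the spring throws an unlocked cap back), and leave the oil can, the screw jar and the wrench where they are.

Things in the scene. Friction and masses are not known exactly. Their poses are not given: they have to be found in the camera images.
- tester: Screwed-down bench tester for pressure caps: dark blue-green steel case 190 (x) by 250 (y) mm, grey top plate 60 mm above the bench; three keys in a row at the front right, a dial gauge at the back right (up to 120 mm above the bench), the filler neck on the left. Origin: centre of its underside on the bench. Its key front faces its -x, its left is +y, z up.
- neck (a point): Centre of the filler neck's round mouth, on its axis, level with the rim's top, 94 mm above the bench; axes as the tester's. Steel neck 72 mm across, 34 mm above the tester's top. Rim 4 mm thick with a 43 mm hole and two notches on the tester's +y and -y sides, 14 mm wide, out to 61 mm across, with white marks on the flange outside them.
- vent_mark (a point): One of the two orange vent marks (the other lies straight across the neck) on the dark flange round the neck's foot, 44 mm from the neck's axis, 64 mm above the bench: 45 degrees (0.785 rad) clockwise from a notch, seen from above. The cap's bar points at both when at vent. Red marks show the lock, 98 degrees clockwise of the notches.
- seat (a joint): Travel of the sprung round rubber seat in the neck, m: 0 at rest, growing as the cap's plug pushes it down. 30 mm across; at rest its top is 4.5 mm below the rim's top. 3.5 N start it, about 6 N put the tongues just under the rim (0.0085), 7 N bring the cap's disc hard on the rim (0.0115).
- carrier (a joint): Turn of the spring-return carrier in the neck, rad: 0 at rest, growing clockwise as the cap's tongues push it. They meet it some 8 degrees after the notch centre, so it reads about 0.65 with the cap at vent. Its spring wants 0.06 N m to start, 0.11 N m at vent; let go, it turns the cap back to the notches and the seat lifts it.
- detent (a joint): Travel of the brass lock detent in the neck wall, m: 0 at rest. A tongue reaches it 59 degrees clockwise of the notches and must push it out 0.002 to pass into the lock (the click).
- cap: Loose bayonet pressure cap, 0.1 to 0.2 kg, 49 mm high, standing upright on its 38 mm plug, left or right of the tester. Origin: centre of the plug's underside, z up. Steel disc 74 mm across, 16 to 22.5 mm above the origin; two steel tongues at +x and -x, 9 mm wide, out to 28 mm from the axis, 4.5 to 9 mm above the origin. Half a turn makes no difference.
- cap_grip (a point): Middle of the cap's black grip bar, on the cap's axis 36 mm above its origin, axes as the cap's. Bar 58 mm along x, 14 mm along y, from 22.5 to 48.5 mm above the origin; a white line on top points to both tongues.
- tongue (a point): Middle of one of the cap's two tongues, 22 mm from its axis. Turned to the notches they have 2.5 mm play all round. The cap's origin is then 89.5 mm above the bench if they rest on the rim, 81 mm with them just under the rim, 78 mm with the disc hard on the rim.
- key_green_top (a point): Centre of the top of the green key (the leftmost of the three, nearest the neck), 78 mm above the bench. The keys are 24 mm across in round housings, 40 mm apart, and move 6 mm straight down; fully down takes 5 N.
- key_blue_top (a point): The same for the blue key, the middle one.
- key_yellow_top (a point): The same for the yellow key, the rightmost.
- key_green (a joint): Travel of the green key, m: 0 up, 0.006 fully down.
- key_blue (a joint): Travel of the blue key, m: 0 up, 0.006 fully down.
- key_yellow (a joint): Travel of the yellow key, m: 0 up, 0.006 fully down.
- oil_can: Loose red pump oil can, 69 by 102 mm and 156 mm high, on the side of the tester where the cap is not; leave it alone. Origin: centre of its underside.
- screw_jar: Loose glass jar of screws with a red-brown lid, 77 mm across and 96 mm high, behind the tester on the left; leave it alone. Origin: centre of its underside.
- wrench: Loose open-end wrench, 201 mm long along its y and 9 mm high, lying to the right behind the cap's or oil can's place; leave it alone. Origin: centre of its underside.
Things that resemble listed ones, but are neither listed nor needed, are in the scene too. What is shaped like the cap but pink or turquoise is not meant.

How it is judged:
By the outcome, as a careful person would: the job done as asked, in the order asked, and still so for the second after the job is handed in, while the arm keeps its last pose, push and grip.
It also fails if it takes over 64 s, if anything falls off the work surface, if the arm or the gripper's body presses on something with over 40 N, if the wrist force passes 120 N, or if a joint passes its speed limit or range.

## Working session

There is one attempt and no reset: what is moved stays moved. The work goes in short steps, Python scripts to look and compute and a tool call to move; the robot and the scene stay as the last step left them, time stands still between calls to the robot, and variables do not carry over. Pictures are saved under pics/ and viewed, about 8 in all and at most 12, crops included, and the job is handed in when it is done.

Besides the shell and the picture viewer there is one more tool, called after "Emit:" by a JSON object that holds its "api" and its "payload", one argument or row to a line. play_rows: Moves the arm, as the interface text tells. Its arguments: {"type":"object","properties":{"plan":{"type":"array"},"grip_force":{"type":"number"}},"required":["plan"]}

```bash
mkdir -p pics; ls; cat > h.py <<'E'
import numpy as np, cv2
from rig import sense, optics, ctrl
def cap(n,save=None):
    c=optics.capture(n); c['img']=np.array(c['img'])
    if save: cv2.imwrite('pics/'+save,c['img'])
    return c
def KD(c): return np.array([[c['fx'],0,c['cx']],[0,c['fy'],c['cy']],[0,0,1.]]),np.array(c['dist'],float)
def ray(c,u,v):
    K,D=KD(c); p=cv2.undistortPoints(np.array([[[u,v]]],float),K,D)[0,0]
    M=np.array(c['world_to_cam']); d=M[:3,:3].T@np.array([p[0],-p[1],-1.]); o=-M[:3,:3].T@M[:3,3]
    return o,d
def at(c,u,v,z):
    o,d=ray(c,u,v); return o+d*(z-o[2])/d[2]
def proj(c,P):
    K,D=KD(c); M=np.array(c['world_to_cam']); q=(M[:3,:3]@np.atleast_2d(P).T).T+M[:3,3]; q=q*[1,-1,-1]
    return cv2.projectPoints(q,np.zeros(3),np.zeros(3),K,D)[0][:,0]
E
python3 - <<'E'
from h import *
s=sense();print(s)
for n in('top','side'):
    c=cap(n,n+'0.png');M=np.array(c['world_to_cam']);print(n,-M[:3,:3].T@M[:3,3],c['fx'])
E
```

```text
pics
{'time_s': 0.0, 'joints': array([ 9.29604974e-01,  3.13496553e-01,  1.49841978e+00, -1.09802747e-05,
        1.33103500e+00, -2.23372124e-01]), 'dq': array([-1.79425800e-04,  9.88273369e-05,  5.13205521e-04, -4.76736833e-04,
        1.07123094e-03,  1.97769015e-04]), 'tau': array([ 9.87504536e-04, -4.12264967e+01, -2.59743404e+01, -1.25649899e-04,
        4.10784371e-03,  2.81094538e-05]), 'eef_pos': array([212.87011924, 479.62490755, 230.71777857]), 'ee_rot': array([-2.79764226e-04,  2.07392019e-01,  9.78257680e-01, -6.19084398e-04]), 'force': array([ 0.30861   ,  0.85630377, -0.47496224]), 'wrist_torque': array([-0.01234078,  0.02314326,  0.03825162]), 'grip_width': 0.99568580180973}
top [ 4.14768571e+02 -2.95817656e-01  1.22372983e+03] 538.5595223067058
side [ 116.44819305 -713.56063446  616.45987924] 454.9654548918523
```

View pics/top0.png

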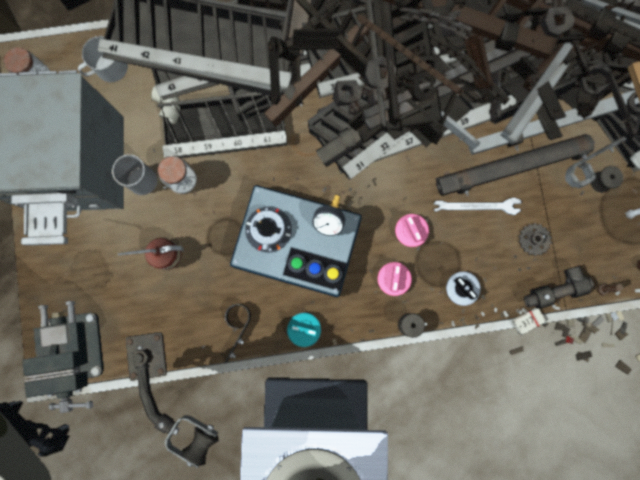

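View pics/side0.png

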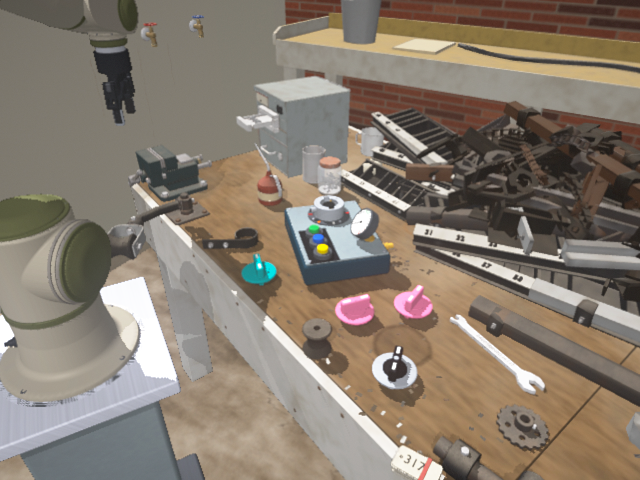

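The top view shows the tester at about (297,240), with the neck at (268,228) and the keys at (297,263), (315,268) and (333,273). The real cap (steel, black bar) is at (463,288); pink and turquoise decoys lie nearby. The side view agrees, with the cap at (395,368).

```bash
python3 - <<'E'
from h import *
s=sense()
t=cap('top');sd=cap('side')
for n,c in(('top',t),('side',sd)):
    print(n,proj(c,np.array([s['eef_pos'],[0,0,0],[415,0,0],[415,100,0]])).round(0).tolist())
def blobs(c,lo,hi,roi,amin=20):
    x0,y0,x1,y1=roi;h=cv2.cvtColor(c['img'][y0:y1,x0:x1],cv2.COLOR_BGR2HSV)
    m=cv2.inRange(h,np.array(lo),np.array(hi));n,_,st,ce=cv2.connectedComponentsWithStats(m)
    return [(int(st[i,4]),(ce[i]+[x0,y0])) for i in range(1,n) if st[i,4]>=amin]
R=dict(green=((45,120,70),(80,255,255)),blue=((105,120,70),(125,255,255)),yellow=((20,130,100),(35,255,255)))
for n,c,roi in(('top',t,(280,245,350,295)),('side',sd,(300,215,340,265))):
    for k,(lo,hi) in R.items():
        for a,p in blobs(c,lo,hi,roi): print(n,k,a,p.round(1),at(c,*p,78).round(1))
a=cv2.resize(t['img'][180:310,220:360],None,fx=4,fy=4,interpolation=cv2.INTER_CUBIC)
b=cv2.resize(t['img'][255:320,430:500],None,fx=4,fy=4,interpolation=cv2.INTER_CUBIC)
o=np.zeros((600,800,3),np.uint8);o[:520,:560]=a;o[:260,560:][:,:240]=b[:,:240]
b=cv2.resize(sd['img'][335:395,360:425],None,fx=3.6,fy=3.6,interpolation=cv2.INTER_CUBIC);o[270:270+b.shape[0],562:562+b.shape[1]]=b
cv2.imwrite('pics/crop.png',o)
E
```

```text
top [[46.0, 417.0], [313.0, 503.0], [318.0, 309.0], [274.0, 308.0]]
side [[127.0, 122.0], [72.0, 347.0], [284.0, 280.0], [266.0, 255.0]]
top green 112 [296.5 262.6] [512.8  48.6  78. ]
top blue 127 [314.4 267.9] [502.6   9.9  78. ]
top yellow 110 [332.7 273. ] [492.6 -29.1  78. ]
side green 69 [313.4 228.6] [508.6  43.6  78. ]
side blue 88 [317.9 238. ] [499.7   5.7  78. ]
side yellow 99 [322.1 248.4] [489.3 -32.9  78. ]
```

View pics/crop.png

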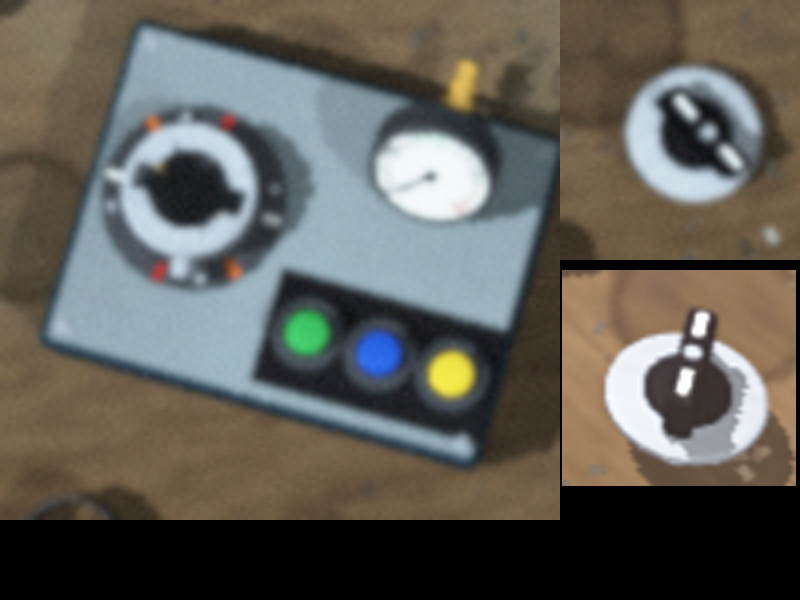

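Crop: neck mouth with notches at left (145,180) and right (235,200), orange marks at (153,123) and (233,270), red at (230,120) and (160,270). The cap's bar runs from upper left to lower right, with its white line clear in both views.

```bash
python3 - <<'E'
from h import *
t=cap('top');sd=cap('side')
def ell(c,roi,thr,z,name):
    x0,y0,x1,y1=roi;h=cv2.cvtColor(c['img'][y0:y1,x0:x1],cv2.COLOR_BGR2HSV)
    m=((h[...,2]>thr)&(h[...,1]<70)).astype(np.uint8)*255
    n,l,st,ce=cv2.connectedComponentsWithStats(m);i=1+np.argmax(st[1:,4]);m=(l==i).astype(np.uint8)
    ct=max(cv2.findContours(m,0,1)[0],key=cv2.contourArea).reshape(-1,2)+[x0,y0]
    ct=cv2.convexHull(ct.astype(np.int32)).reshape(-1,2)
    P=np.array([at(c,u,v,z)[:2] for u,v in ct]);
    (cx,cy),ax,an=cv2.fitEllipse(P.astype(np.float32));print(name,round(cx,1),round(cy,1),np.round(ax,1),len(ct))
ell(t,(246,208,288,250),165,94,'neck top')
ell(sd,(310,192,350,224),165,94,'neck side')
ell(t,(443,268,484,308),165,22.5,'cap top')
ell(sd,(365,345,425,392),165,22.5,'cap side')
# white line on cap at z=48.5 : bright comps inside bar
b=lambda c,roi:None
for c,roi,n in((t,(452,276,478,302),'top'),(sd,(384,340,406,376),'side')):
    x0,y0,x1,y1=roi;g=cv2.cvtColor(c['img'][y0:y1,x0:x1],cv2.COLOR_BGR2GRAY)
    np.set_printoptions(linewidth=200);
    print(n);print(g//10)
# flange marks colours
for nm,lo,hi in(('orange',(8,120,120),(18,255,255)),('red',(0,120,120),(6,255,255))):
    h=cv2.cvtColor(t['img'][200:256,240:295],cv2.COLOR_BGR2HSV);m=cv2.inRange(h,np.array(lo),np.array(hi))
    n,l,st,ce=cv2.connectedComponentsWithStats(m)
    for i in range(1,n):
        if st[i,4]>3: print(nm,st[i,4],at(t,*(ce[i]+[240,200]),64).round(1))
E
```

```text
neck top 584.0 116.5 [74.8 81.4] 18
neck side 580.2 94.6 [ 95.1 103.2] 13
cap top 469.8 -321.2 [72.  73.1] 21
cap side 467.2 -325.1 [74.8 75.6] 21
top
[[14 16 17 18 18 17 16 14 14 15 14 13 12 12 14 16 18 19 19 19 18 16 13 10  6  5]
 [17 17 17 16 13 12 10  9 10 10 11 11 11 11 12 14 17 18 19 19 19 18 16 13  9  6]
 [18 17 15 12  8  7  8 12 12 10  8  9  9 10 10 12 14 16 17 19 19 19 18 16 12  8]
 [18 15 12  7  4  5 11 17 18 14  8  6  6  7  7  9 11 13 15 17 19 19 19 18 15 10]
 [18 15 10  4  3  6 12 19 21 18 13  7  4  4  4  6  7  9 12 15 18 19 19 19 17 14]
 [19 16 10  5  2  4  9 16 20 21 18 11  4  2  2  3  4  6  9 12 15 17 19 19 19 16]
 [20 18 14  8  3  2  5 10 17 21 21 16  9  3  1  1  2  3  7 10 13 15 18 19 19 18]
 [20 19 16 11  5  1  3  6 11 17 20 18 11  4  1  1  1  2  4  7 11 13 16 18 19 19]
 [21 20 18 12  6  2  2  3  7 11 15 15  9  4  3  2  2  2  2  5  9 11 14 17 19 19]
 [21 20 17 11  5  2  1  1  3  5  8  9  6  5  6  7  5  3  2  4  6 10 12 15 18 19]
 [21 20 17 10  5  2  2  2  2  3  3  4  5  8 12 13 10  6  2  3  5  9 12 14 17 18]
 [21 19 16  9  4  3  2  2  2  1  2  4  7 12 16 16 14  7  3
[... 3005 characters left out ...]
5  5  5  5  5  5  5]
 [ 6  6  6  6  6  6  5 11 25 25 25 23  8  5  5  5  5  5  5  5  5  5]
 [ 5  6  6  6  6  6  6 13 25 25 25 15  6  5  5  5  5  5  5  5  5  5]
 [ 5  6  6  6  6  6  6  8 15 21 18 10  5  5  5  5  5  5  5  5  5  5]
 [ 6  6  6  6  6  6  6  6  7  9  9  6  5  5  5  5  5  5  5  5  5  5]
 [ 8  5  6  6  5  5  5  6  6  6  6  6  5  5  5  5  5  5  5  5  5  5]
 [12  6  6  6  6  5  5  5  5  5  6  5  5  5  5  5  5  5  5  5  5  5]
 [20 11  6  5  5  5  5  5  5  5  5  5  5  5  5  5  5  5  5  5  5  5]
 [24 21 12  7  5  5  5  5  5  5  5  5  5  5  5  5  5  5  5  5  5  7]
 [24 24 21 12  6  5  5  5  5  5  5  5  5  5  5  5  5  5  5  5  8 13]]
orange 5 [626.3 137.1  64. ]
orange 9 [547.   90.2  64. ]
```

```bash
python3 - <<'E'
from h import *
t=cap('top');sd=cap('side')
print('neck',at(t,267.25,227.25,94).round(1))
for c,a,b,m in((t,(461,281.2),(472,293.5),(466.5,287.8)),(sd,(398,349.5),(393.9,366.0),(395.8,357.2))):
    A,B,Mm=[at(c,*p,48.5)[:2] for p in(a,b,m)];d=A-B
    print('bar mid',((A+B)/2).round(1),Mm.round(1),'ang',np.degrees(np.arctan2(d[1],d[0])).round(1))
for n,c,p,z in(('can',t,(160,253),60),('jar',t,(173,170),96),('cap',t,(464,289),22)): print(n,at(c,*p,z).round(0))
E
```

```text
neck [585.1 112.1  94. ]
bar mid [ 470.7 -322.3] [ 469.7 -322.3] ang 42.3
bar mid [ 468.9 -324.3] [ 469.1 -323.5] ang 43.5
can [528. 346.  60.]
jar [704. 319.  96.]
cap [ 468. -324.   22.]
```

Emit:
{"api": "play_rows", "payload": {
  "plan": [
    [22, -32, 0, 0, 0, -0.12, -1],
    [22, -32, 0, 0, 0, -0.12, -1],
    [22, -32, 0, 0, 0, -0.12, -1],
    [22, -32, 0, 0, 0, -0.12, -1],
    [22, -32, 0, 0, 0, -0.12, -1]
  ]
}}

```text
time_s: 0.82
eef_pos: [321.8, 318.0, 230.7]
ee_rot: [-0.0, 0.492, 0.871, 0.001]
force: [1.4, 0.6, -0.0]
grip_width: 0.302
```

Emit:
{"api": "play_rows", "payload": {
  "plan": [
    [22, -32, 0, 0, 0, -0.12, -1],
    [22, -32, 0, 0, 0, -0.12, -1],
    [22, -32, 0, 0, 0, -0.12, -1],
    [22, -32, 0, 0, 0, -0.12, -1],
    [22, -32, 0, 0, 0, -0.12, -1]
  ]
}}

```text
time_s: 1.23
eef_pos: [435.1, 149.0, 231.7]
ee_rot: [0.001, 0.736, 0.677, 0.002]
force: [0.5, 1.7, 0.6]
grip_width: -0.001
```

Emit:
{"api": "play_rows", "payload": {
  "plan": [
    [19, -25.5, -20, 0, 0, -0.1, -1],
    [19, -25.5, -25, 0, 0, -0.1, -1],
    [19, -25.5, -25, 0, 0, -0.1, -1],
    [19, -25, -25, 0, 0, -0.1, -1],
    [0, 0, -25, 0, 0, 0, -1]
  ]
}}

```text
time_s: 1.65
eef_pos: [519.7, 36.0, 113.5]
ee_rot: [0.007, 0.865, 0.502, 0.007]
force: [0.9, 2.1, -0.6]
grip_width: -0.001
```

Emit:
{"api": "play_rows", "payload": {
  "plan": [
    [0, 0, 0, 0, 0, 0, -1]
  ]
}}

```text
time_s: 1.73
eef_pos: [517.7, 35.2, 109.1]
ee_rot: [0.005, 0.865, 0.501, 0.004]
force: [-0.9, 0.9, -0.7]
grip_width: -0.003
```

```bash
python3 - <<'E'
from h import *
s=sense();print(s['eef_pos'],s['joints'].round(2),s['force'])
t=cap('top');sd=cap('side')
tip=s['eef_pos'];print(proj(t,tip),proj(sd,tip),proj(t,[585,112,94]))
o=np.hstack([cv2.resize(t['img'][200:300,260:360],None,fx=4,fy=4,interpolation=cv2.INTER_CUBIC),cv2.resize(sd['img'][165:265,270:370],None,fx=4,fy=4,interpolation=cv2.INTER_CUBIC)])
cv2.imwrite('pics/k1.png',o)
E
```

```text
[517.72341458  35.19224471 109.08544418] [-0.16  0.43  1.68 -0.    1.02  0.37] [-0.88385654  0.91307365 -0.66609723]
[[302.37838136 259.16255139]] [[318.94693788 217.34923599]] [[267.30068123 227.30757609]]
```

View pics/k1.png

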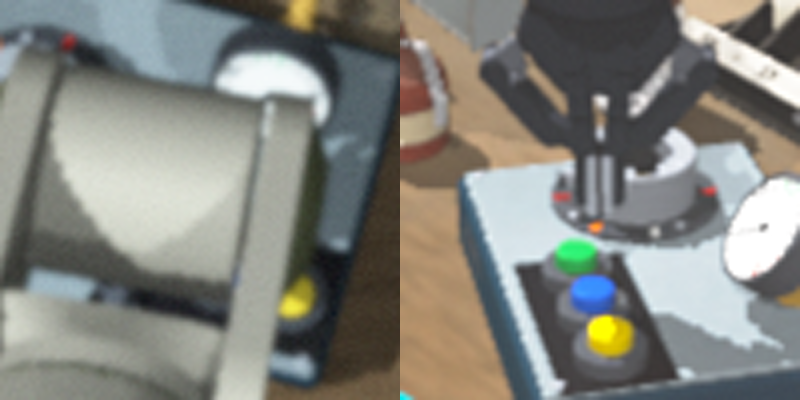

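Top view is blocked by the arm. In the side view the shut finger tips are at (320,217), 1 px from the predicted spot, and the green key is at (314,227). I'll move over green and go down.

Emit:
{"api": "play_rows", "payload": {
  "plan": [
    [-3.5, 6, -3, 0, 0, 0, -1],
    [-3, 5, -7, 0, 0, 0, -1],
    [0, 0, -7, 0, 0, 0, -1],
    [0, 0, 0, 0, 0, 0, -1]
  ]
}}

```text
time_s: 2.17
eef_pos: [513.7, 50.4, 100.9]
ee_rot: [0.01, 0.863, 0.504, 0.011]
force: [-0.1, 0.5, -0.4]
grip_width: -0.0
```

Emit:
{"api": "play_rows", "payload": {
  "plan": [
    [0, 0, -6, 0, 0, 0, -1],
    [0, 0, -4, 0, 0, 0, -1]
  ]
}}

```text
time_s: 2.33
eef_pos: [514.1, 51.4, 91.6]
ee_rot: [0.01, 0.863, 0.505, 0.012]
force: [-0.6, 0.5, -0.3]
grip_width: 0.002
```

Emit:
{"api": "play_rows", "payload": {
  "plan": [
    [-2.5, -4.5, -3, 0, 0.03, 0, -1],
    [0, 0, -5, 0, 0, 0, -1]
  ]
}}

```text
time_s: 2.5
eef_pos: [511.7, 47.1, 83.3]
ee_rot: [0.003, 0.863, 0.506, -0.001]
force: [0.7, -0.2, -0.0]
grip_width: 0.003
```

Emit:
{"api": "play_rows", "payload": {
  "plan": [
    [0, 0, -4, 0, 0, 0, -1],
    [0, 0, -4, 0, 0, 0, -1]
  ]
}}

```text
time_s: 2.67
eef_pos: [512.0, 47.2, 75.1]
ee_rot: [0.003, 0.863, 0.506, -0.001]
force: [-13.8, -0.9, 56.0]
grip_width: -0.001
```

Emit:
{"api": "play_rows", "payload": {
  "plan": [
    [0, 0, -4, 0, 0, 0, -1],
    [0, 0, -2, 0, 0, 0, -1]
  ]
}}

```text
time_s: 2.83
eef_pos: [512.0, 47.2, 75.7]
ee_rot: [0.004, 0.862, 0.506, -0.001]
force: [-13.4, -0.6, 23.2]
grip_width: 0.001
```

```bash
python3 - <<'E'
from h import *
s=sense();print(s['eef_pos'],s['force'],s['wrist_torque'])
sd=cap('side');tip=s['eef_pos'];print(proj(sd,tip))
cv2.imwrite('pics/k2.png',cv2.resize(sd['img'][190:265,280:360],None,fx=8,fy=8,interpolation=cv2.INTER_CUBIC))
E
```

```text
[511.95323852  47.20895975  75.72065557] [-13.41283523  -0.55061176  23.16093338] [-6.28206847e-02  2.37942636e+00  2.06354705e-03]
[[314.02794859 228.36361624]]
```

View pics/k2.png

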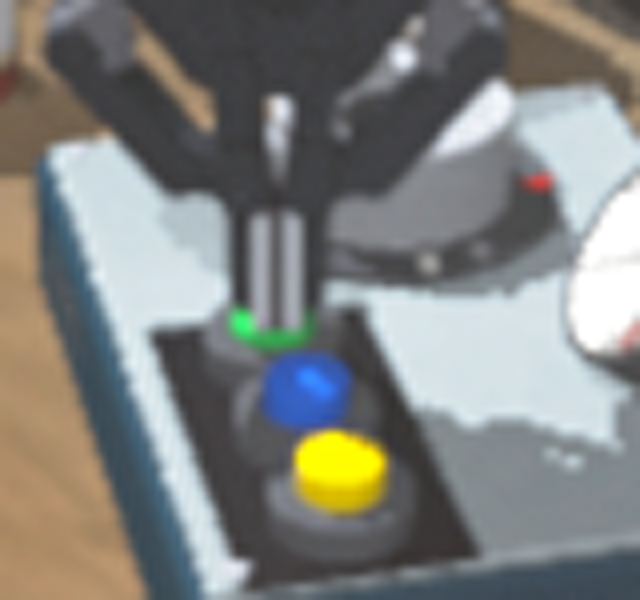

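The side view shows green (272,325) apparently sunk against blue (307,385), with the fingers on its far half. I'll raise slowly to see whether spring force persists, which would mean it was the key's stop and not the housing.

Emit:
{"api": "play_rows", "payload": {
  "plan": [
    [0, 0, 1, 0, 0, 0, -1]
  ]
}}

```text
time_s: 2.97
eef_pos: [511.9, 47.3, 77.6]
ee_rot: [0.005, 0.862, 0.506, -0.0]
force: [-1.3, -0.8, 3.6]
grip_width: -0.001
```

Emit:
{"api": "play_rows", "payload": {
  "plan": [
    [0, 0, 1, 0, 0, 0, -1]
  ]
}}

```text
time_s: 3.05
eef_pos: [511.9, 47.3, 79.2]
ee_rot: [0.005, 0.862, 0.507, 0.0]
force: [-0.0, -1.5, 2.4]
grip_width: -0.0
```

Emit:
{"api": "play_rows", "payload": {
  "plan": [
    [0, 0, 1.5, 0, 0, 0, -1]
  ]
}}

```text
time_s: 3.13
eef_pos: [511.9, 47.3, 80.9]
ee_rot: [0.005, 0.862, 0.507, 0.001]
force: [-1.4, -0.8, 1.9]
grip_width: 0.001
```

Emit:
{"api": "play_rows", "payload": {
  "plan": [
    [0, 0, 1.5, 0, 0, 0, -1]
  ]
}}

```text
time_s: 3.22
eef_pos: [511.9, 47.3, 82.4]
ee_rot: [0.006, 0.862, 0.507, 0.001]
force: [0.1, 0.6, -0.4]
grip_width: 0.002
```

Emit:
{"api": "play_rows", "payload": {
  "plan": [
    [0, 0, 2, 0, 0, 0, -1]
  ]
}}

```text
time_s: 3.3
eef_pos: [511.9, 47.4, 84.1]
ee_rot: [0.006, 0.862, 0.507, 0.001]
force: [-0.4, 0.5, 0.4]
grip_width: 0.002
```

Emit:
{"api": "play_rows", "payload": {
  "plan": [
    [0, 0, 3, 0, 0, 0, -1]
  ]
}}

```text
time_s: 3.38
eef_pos: [511.7, 47.4, 86.8]
ee_rot: [0.005, 0.862, 0.507, 0.001]
force: [-0.5, -0.1, -0.2]
grip_width: 0.0
```

Spring force faded linearly and was gone at z≈82, so green was fully down at 75.7 (tip sits about 3.7 mm below the TCP reading) and is now up. Blue next.

Emit:
{"api": "play_rows", "payload": {
  "plan": [
    [-4, -14, 1, 0, 0, 0, -1],
    [-4, -14, 0, 0, 0, 0, -1],
    [-4, -13, 0, 0, 0, 0, -1],
    [0, 0, 0, 0, 0, 0, -1]
  ]
}}

```text
time_s: 3.72
eef_pos: [499.7, 5.9, 87.9]
ee_rot: [0.005, 0.862, 0.507, 0.001]
force: [0.7, 0.9, 0.6]
grip_width: -0.003
```

Emit:
{"api": "play_rows", "payload": {
  "plan": [
    [0, 0, 0, 0, 0, 0, -1]
  ]
}}

```text
time_s: 3.8
eef_pos: [499.7, 5.8, 87.8]
ee_rot: [0.005, 0.862, 0.507, 0.001]
force: [-0.2, 0.7, 0.2]
grip_width: -0.004
```

Emit:
{"api": "play_rows", "payload": {
  "plan": [
    [0, 0.5, -4, 0, 0, 0, -1],
    [0, 0, -3, 0, 0, 0, -1],
    [0, 0, -2.5, 0, 0, 0, -1],
    [0, 0, -2, 0, 0, 0, -1]
  ]
}}

```text
time_s: 4.13
eef_pos: [500.5, 7.5, 75.9]
ee_rot: [0.006, 0.862, 0.508, 0.001]
force: [-4.0, -3.8, 14.5]
grip_width: 0.003
```

Emit:
{"api": "play_rows", "payload": {
  "plan": [
    [0, 0, -1.5, 0, 0, 0, -1]
  ]
}}

```text
time_s: 4.22
eef_pos: [500.7, 7.4, 75.5]
ee_rot: [0.006, 0.861, 0.508, 0.001]
force: [-12.7, -3.4, 33.8]
grip_width: -0.003
```

Emit:
{"api": "play_rows", "payload": {
  "plan": [
    [0, 0, -1, 0, 0, 0, -1]
  ]
}}

```text
time_s: 4.3
eef_pos: [500.7, 7.4, 75.8]
ee_rot: [0.007, 0.861, 0.508, 0.001]
force: [-9.2, -2.3, 18.7]
grip_width: 0.0
```

Blue is at the stop. Raising, then on to yellow.

Emit:
{"api": "play_rows", "payload": {
  "plan": [
    [0, 0, 3, 0, 0, 0, -1],
    [0, 0, 4, 0, 0, 0, -1],
    [0, 0, 4, 0, 0, 0, -1],
    [0, 0, 1, 0, 0, 0, -1],
    [0, 0, 0, 0, 0, 0, -1]
  ]
}}

```text
time_s: 4.72
eef_pos: [500.9, 8.6, 88.5]
ee_rot: [0.007, 0.861, 0.509, 0.001]
force: [-0.3, 0.1, -0.0]
grip_width: -0.0
```

Emit:
{"api": "play_rows", "payload": {
  "plan": [
    [-3.5, -13, 0, 0, 0, 0, -1],
    [-3.5, -13, 0, 0, 0, 0, -1],
    [-3, -12, 0, 0, 0, 0, -1],
    [0, 0, 0, 0, 0, 0, -1],
    [0, 0, 0, 0, 0, 0, -1]
  ]
}}

```text
time_s: 5.13
eef_pos: [490.1, -29.3, 87.1]
ee_rot: [0.006, 0.86, 0.51, 0.001]
force: [-0.1, -0.2, 0.0]
grip_width: -0.001
```

Emit:
{"api": "play_rows", "payload": {
  "plan": [
    [0, -2, -4, 0, 0, 0, -1],
    [0, 0, -3, 0, 0, 0, -1],
    [0, 0, -2.5, 0, 0, 0, -1],
    [0, 0, -2, 0, 0, 0, -1]
  ]
}}

```text
time_s: 5.47
eef_pos: [490.9, -30.6, 75.5]
ee_rot: [0.006, 0.86, 0.51, 0.001]
force: [-11.5, -1.8, 34.0]
grip_width: -0.0
```

Emit:
{"api": "play_rows", "payload": {
  "plan": [
    [0, 0, -1.5, 0, 0, 0, -1]
  ]
}}

```text
time_s: 5.55
eef_pos: [490.9, -30.6, 75.5]
ee_rot: [0.007, 0.86, 0.511, 0.0]
force: [-13.3, -1.5, 35.3]
grip_width: 0.002
```

Emit:
{"api": "play_rows", "payload": {
  "plan": [
    [0, 0, -1, 0, 0, 0, -1]
  ]
}}

```text
time_s: 5.63
eef_pos: [490.8, -30.6, 75.9]
ee_rot: [0.007, 0.86, 0.511, -0.0]
force: [-8.7, -1.5, 15.3]
grip_width: -0.0
```

Emit:
{"api": "play_rows", "payload": {
  "plan": [
    [0, 0, 2.5, 0, 0, 0, -1],
    [0, 0, 3, 0, 0, 0, -1],
    [0, 0, 4, 0, 0, 0, -1],
    [0, 0, 15, 0, 0, 0, -1],
    [0, 0, 30, 0, 0, 0, 0]
  ]
}}

```text
time_s: 6.05
eef_pos: [488.2, -28.5, 127.5]
ee_rot: [0.003, 0.859, 0.512, -0.003]
force: [-0.1, 0.1, -0.2]
grip_width: 0.123
```

Yellow also reached its stop (35 N) and was released. Off to the cap.

Emit:
{"api": "play_rows", "payload": {
  "plan": [
    [-2.5, -36, 2, 0, 0, -0.04, 0],
    [-2.5, -36, 2, 0, 0, -0.04, 0],
    [-2.5, -36, 0, 0, 0, -0.04, 0],
    [-2.5, -36, 0, 0, 0, -0.04, 0],
    [-2.5, -36, 0, 0, 0, -0.04, 0]
  ]
}}

```text
time_s: 6.47
eef_pos: [477.6, -207.9, 137.0]
ee_rot: [0.005, 0.905, 0.425, 0.0]
force: [0.0, -0.2, 0.1]
grip_width: 0.501
```

Emit:
{"api": "play_rows", "payload": {
  "plan": [
    [-2.5, -36, 0, 0, 0, -0.04, 0],
    [-2.5, -36, 0, 0, 0, -0.04, 0],
    [-2, -30, 0, 0, 0, -0.04, 0],
    [0, 0, 0, 0, 0, 0, 0],
    [0, 0, 0, 0, 0, 0, 0]
  ]
}}

```text
time_s: 6.88
eef_pos: [468.6, -320.0, 135.4]
ee_rot: [0.005, 0.931, 0.364, 0.0]
force: [-0.4, 0.5, 0.1]
grip_width: 0.502
```

```bash
python3 - <<'E'
from h import *
s=sense();print(s['eef_pos'],s['joints'].round(2),s['grip_width'])
q=s['ee_rot'];print('toolx',np.degrees(2*np.arctan2(q[2],q[1])))
E
```

```text
[ 468.57093013 -319.97969411  135.38469454] [-0.8   0.49  1.5  -0.    1.14  0.02] 0.5022264985827449
toolx 42.65815749443199
```

Emit:
{"api": "play_rows", "payload": {
  "plan": [
    [0.5, -3, -25, 0, 0, 0, 0],
    [0, 0, -25, 0, 0, 0, 0],
    [0, 0, -20, 0, 0, 0, 0],
    [0, 0, -8, 0, 0, 0, 0],
    [0, 0, 0, 0, 0, 0, 0]
  ]
}}

```text
time_s: 7.3
eef_pos: [470.5, -319.0, 55.0]
ee_rot: [0.005, 0.931, 0.366, 0.001]
force: [-0.5, -0.4, 0.2]
grip_width: 0.499
```

```bash
python3 - <<'E'
from h import *
s=sense();print(s['eef_pos'],s['force'])
sd=cap('side');t=cap('top');print(proj(sd,s['eef_pos']),proj(t,s['eef_pos']))
o=np.hstack([cv2.resize(t['img'][240:340,420:520],None,fx=4,fy=4,interpolation=cv2.INTER_CUBIC),cv2.resize(sd['img'][300:400,345:445],None,fx=4,fy=4,interpolation=cv2.INTER_CUBIC)])
cv2.imwrite('pics/g1.png',o)
E
```

```text
[ 470.46499613 -318.99994519   55.02545308] [-0.50399197 -0.39785814  0.22359652]
[[395.24774909 352.21889706]] [[465.80603899 287.30456358]]
```

View pics/g1.png

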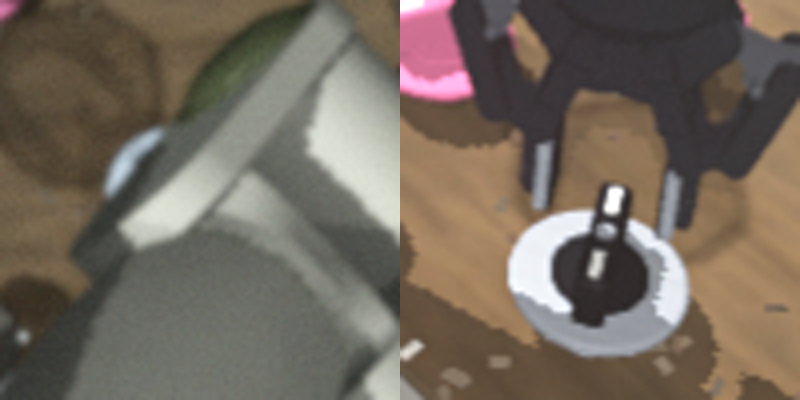

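The fingers straddle the bar at (602,220), slightly far along it. I'll shift toward the camera and go down.

Emit:
{"api": "play_rows", "payload": {
  "plan": [
    [-1, -3, -6, 0, 0, 0, 0],
    [-0.5, -2, -7, 0, 0, 0, 0],
    [0, 0, -6, 0, 0, 0, 0],
    [0, 0, 0, 0, 0, 0, 0]
  ]
}}

```text
time_s: 7.73
eef_pos: [471.2, -326.2, 40.0]
ee_rot: [0.009, 0.93, 0.366, 0.003]
force: [0.2, 0.2, 0.1]
grip_width: 0.501
```

Emit:
{"api": "play_rows", "payload": {
  "plan": [
    [-2, 2.5, -4, 0.014, 0.012, 0, 0],
    [0, 0, -4, 0, 0, 0, 0],
    [0, 0, 0, 0, 0, 0, 0]
  ]
}}

```text
time_s: 7.98
eef_pos: [469.1, -323.7, 31.6]
ee_rot: [-0.0, 0.931, 0.366, -0.0]
force: [-0.5, -0.3, -0.3]
grip_width: 0.499
```

Emit:
{"api": "play_rows", "payload": {
  "plan": [
    [0, 0, 0, 0, 0, 0, 0]
  ]
}}

```text
time_s: 8.07
eef_pos: [469.0, -323.7, 31.4]
ee_rot: [-0.0, 0.931, 0.366, -0.0]
force: [-1.0, -0.4, 1.1]
grip_width: 0.497
```

Emit:
{"api": "play_rows", "payload": {
  "plan": [
    [0, 0, 0, 0, 0, 0, -0.4],
    [0, 0, 0, 0, 0, 0, -0.6],
    [0, 0, 0, 0, 0, 0, -1],
    [0, 0, 0, 0, 0, 0, -1],
    [0, 0, 0, 0, 0, 0, -1]
  ],
  "grip_force": 70
}}

```text
time_s: 8.48
eef_pos: [469.1, -323.6, 31.6]
ee_rot: [-0.0, 0.931, 0.366, -0.0]
force: [0.0, -0.1, -0.7]
grip_width: 0.143
```

Emit:
{"api": "play_rows", "payload": {
  "plan": [
    [0, 0, 0, 0, 0, 0, -1]
  ]
}}

```text
time_s: 8.57
eef_pos: [469.1, -323.6, 31.6]
ee_rot: [-0.0, 0.931, 0.366, -0.0]
force: [0.7, 0.3, -1.2]
grip_width: 0.142
```

Gripped (opening 12 mm). Lifting, then travelling over the neck while turning the bar to the notch line (75.5°).

Emit:
{"api": "play_rows", "payload": {
  "plan": [
    [0, 0, 15, 0, 0, 0, -1],
    [0, 0, 35, 0, 0, 0, -1],
    [0, 0, 40, 0, 0, 0, -1],
    [0, 0, 40, 0, 0, 0, -1],
    [0, 0, 20, 0, 0, 0, -1]
  ]
}}

```text
time_s: 8.98
eef_pos: [465.5, -320.1, 181.2]
ee_rot: [-0.007, 0.931, 0.366, -0.003]
force: [-0.3, -0.5, -1.6]
grip_width: 0.141
```

Emit:
{"api": "play_rows", "payload": {
  "plan": [
    [9, 33, 0, 0, 0, 0.044, -1],
    [9, 33, 0, 0, 0, 0.044, -1],
    [9, 33, 0, 0, 0, 0.044, -1],
    [9, 33, 0, 0, 0, 0.044, -1],
    [9, 33, 0, 0, 0, 0.044, -1]
  ]
}}

```text
time_s: 9.4
eef_pos: [511.3, -156.4, 188.2]
ee_rot: [-0.0, 0.885, 0.465, -0.001]
force: [0.1, -0.8, -1.1]
grip_width: 0.143
```

Emit:
{"api": "play_rows", "payload": {
  "plan": [
    [9, 33, 0, 0, 0, 0.044, -1],
    [9, 33, 0, 0, 0, 0.044, -1],
    [9, 33, 0, 0, 0, 0.044, -1],
    [9, 33, 0, 0, 0, 0.044, -1],
    [9, 33, 0, 0, 0, 0.044, -1]
  ]
}}

```text
time_s: 9.82
eef_pos: [556.5, 17.4, 188.3]
ee_rot: [-0.0, 0.826, 0.564, -0.001]
force: [-0.2, -0.5, -1.8]
grip_width: 0.142
```

```bash
python3 - <<'E'
from h import *
s=sense();print(s['eef_pos'],s['joints'].round(2),s['grip_width'],s['force'])
q=s['ee_rot'];print('toolx',np.degrees(2*np.arctan2(q[2],q[1])),q)
E
```

```text
[556.4706658   17.42706131 188.32598588] [-0.18  0.42  1.46 -0.    1.26  0.19] 0.14186212300533863 [-0.17629458 -0.4583413  -1.84504313]
toolx 68.68528591063611 [-1.32952121e-04  8.25678218e-01  5.64140426e-01 -1.02083693e-03]
```

Emit:
{"api": "play_rows", "payload": {
  "plan": [
    [9, 30, 0, 0, 0, 0.04, -1],
    [9, 30, -5, 0, 0, 0.04, -1],
    [9, 28, -15, 0, 0, 0.04, -1],
    [0, 0, -15, 0, 0, 0, -1],
    [0, 0, -8, 0, 0, 0, -1]
  ]
}}

```text
time_s: 10.23
eef_pos: [584.9, 117.4, 145.4]
ee_rot: [0.001, 0.785, 0.619, 0.001]
force: [-0.0, -0.8, -2.1]
grip_width: 0.139
```

Emit:
{"api": "play_rows", "payload": {
  "plan": [
    [0, 0, 0, 0, 0, 0, -1],
    [0, 0, 0, 0, 0, 0, -1]
  ]
}}

```text
time_s: 10.4
eef_pos: [583.8, 117.4, 143.5]
ee_rot: [-0.0, 0.785, 0.619, -0.0]
force: [0.2, -0.8, -2.1]
grip_width: 0.141
```

```bash
python3 - <<'E'
from h import *
s=sense();print(s['eef_pos'],s['joints'].round(2),s['force'])
q=s['ee_rot'];print('toolx',np.degrees(2*np.arctan2(q[2],q[1])),q)
sd=cap('side');t=cap('top')
o=np.hstack([cv2.resize(t['img'][180:280,220:320],None,fx=4,fy=4,interpolation=cv2.INTER_CUBIC),cv2.resize(sd['img'][150:250,280:380],None,fx=4,fy=4,interpolation=cv2.INTER_CUBIC)])
cv2.imwrite('pics/n1.png',o)
E
```

```text
[583.82964999 117.37049776 143.51049648] [0.   0.54 1.39 0.   1.21 0.24] [ 0.1572682  -0.79470049 -2.14605945]
toolx 76.50511068674287 [-4.93465316e-04  7.85289132e-01  6.19128825e-01 -4.83380876e-04]
```

View pics/n1.png

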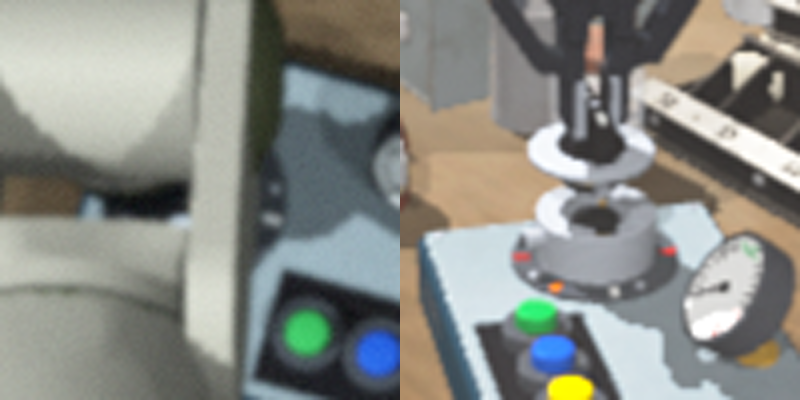

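The cap hangs just above the neck: disc centre about (592,150), rim centre (597,210), red marks at (521,256) and (668,250). The top view is blocked. I'll measure neck axis and cap in the side view.

```bash
python3 - <<'E'
from h import *
sd=cap('side');I=sd['img'];s=sense()
h=cv2.cvtColor(I,cv2.COLOR_BGR2HSV).astype(int)
def cen(I,roi):
    x0,y0,x1,y1=roi;p=I[y0:y1,x0:x1].astype(float);w=np.clip(p[...,2]-np.maximum(p[...,0],p[...,1])-50,0,None)
    yy,xx=np.mgrid[y0:y1,x0:x1];return np.array([(w*xx).sum(),(w*yy).sum()])/w.sum()
for nm,J in(('now',I),('init',cv2.imread('pics/side0.png'))):
    a=cen(J,(305,209,316,219));b=cen(J,(341,207,352,218))
    A,B=at(sd,*a,64),at(sd,*b,64);print(nm,a,b,'axis',((A+B)/2).round(1),np.linalg.norm(A-B),np.degrees(np.arctan2(*(B-A)[1::-1])))
T=cv2.imread('pics/top0.png');t=cap('top')
for nm,r1,r2 in(('top red',(273,205,282,215),(255,243,263,252)),('top or',(254,206,263,216),(274,243,283,252))):
    a=cen(T,r1);b=cen(T,r2);A,B=at(t,*a,64),at(t,*b,64);print(nm,a,b,'axis',((A+B)/2).round(1),np.linalg.norm(A-B),np.degrees(np.arctan2(*(B-A)[1::-1])))
# cap disc edges: model extents
def circ(x,y,z,r): 
    a=np.linspace(0,2*np.pi,73);p=proj(sd,np.c_[x+r*np.cos(a),y+r*np.sin(a),0*a+z]);return p.min(0).round(1),p.max(0).round(1)
x,y,z=s['eef_pos'];print('model disc top',circ(x,y,z-31.6+22.5,37),'bot',circ(x,y,z-31.6+16,37))
print('model rim at 585,112',circ(585,112,94,36))
g=cv2.cvtColor(I,cv2.COLOR_BGR2GRAY)
np.set_printoptions(linewidth=250);print(g[178:212,308:350]//10)
E
```

```text
now [309.92753623 213.64855072] [346.88571429 212.31714286] axis [583.4 109.3  64. ] 89.39467807789758 -23.161203675521005
init [309.91139241 213.64978903] [346.90939597 212.29530201] axis [583.4 109.4  64. ] 89.50503023381934 -23.095265828631362
top red [276.71038251 210.05464481] [259.39423077 247.45833333] axis [586.6 113.2  64. ] 90.10125832637853 157.43330710462615
top or [257.73255814 210.48837209] [278.12878788 247.24242424] axis [586.3 113.6  64. ] 92.6848549482287 -149.26388393175492
model disc top (array([311.9, 178.1]), array([343.6, 192.5])) bot (array([311.9, 180.5]), array([343.5, 195. ]))
model rim at 585,112 (array([313.6, 194.3]), array([343.9, 208.9]))
[[13 13 13 ... 22 23 23]
 [13 13 13 ... 14 19 22]
 [13 13 13 ...  6 10 15]
 ...
 [21 18 12 ... 17 20 22]
 [20 15 10 ... 14 19 22]
 [17 12  9 ... 13 16 20]]
```

Emit:
{"api": "play_rows", "payload": {
  "plan": [
    [1.5, -3.5, -4, 0, 0, -0.02, -1],
    [0, 0, -4, 0, 0, 0, -1],
    [0, 0, -4, 0, 0, 0, -1],
    [0, 0, 0, 0, 0, 0, -1],
    [0, 0, 0, 0, 0, 0, -1]
  ]
}}

```text
time_s: 11.02
eef_pos: [586.6, 111.5, 132.7]
ee_rot: [0.001, 0.793, 0.609, 0.001]
force: [0.4, -0.6, -0.9]
grip_width: 0.143
```

```bash
python3 - <<'E'
from h import *
s=sense();print(s['eef_pos'],s['force'],s['wrist_torque'])
q=s['ee_rot'];print('toolx',np.degrees(2*np.arctan2(q[2],q[1])),q)
sd=cap('side')
def circ(x,y,z,r): 
    a=np.linspace(0,2*np.pi,73);p=proj(sd,np.c_[x+r*np.cos(a),y+r*np.sin(a),0*a+z]);return p.min(0).round(1),p.max(0).round(1)
x,y,z=s['eef_pos'];print('model disc top',circ(x,y,z-31.6+22.5,37),'bot',circ(x,y,z-31.6+16,37))
print('rim(side axis)',circ(583.4,109.3,94,36),'flange z64',circ(583.4,109.3,64,50))
cv2.imwrite('pics/n2.png',cv2.resize(sd['img'][175:225,300:360],None,fx=12,fy=12,interpolation=cv2.INTER_CUBIC))
E
```

```text
[586.62506254 111.50930767 132.73654924] [ 0.39998786 -0.60707166 -0.88534084] [0.02522818 0.00066575 0.02855679]
toolx 75.0358944141166 [0.00095692 0.79316156 0.6090091  0.00131862]
model disc top (array([313.9, 183.1]), array([345.5, 197.8])) bot (array([313.9, 185.6]), array([345.4, 200.3]))
rim(side axis) (array([313.5, 194.9]), array([343.9, 209.6])) flange z64 (array([307.7, 202.9]), array([349.3, 223.9]))
```

View pics/n2.png

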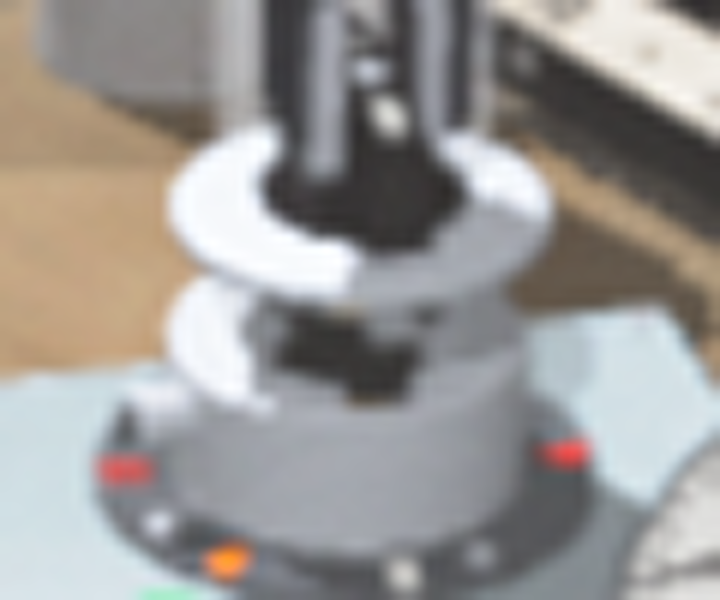

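The disc (168–552, bottom 308) matches the projected TCP within 0.2 px. The neck (167–528, rim front 412) matches the axis found from the red marks (583.4,109.3), so the cap must go about (-2.7,-1.5). I'll correct that, then descend while watching the force.

Emit:
{"api": "play_rows", "payload": {
  "plan": [
    [-2.7, -1.2, 0, 0, 0, 0.005, -1],
    [0, 0, 0, 0, 0, 0, -1],
    [0, 0, 0, 0, 0, 0, -1]
  ]
}}

```text
time_s: 11.32
eef_pos: [583.6, 110.3, 132.8]
ee_rot: [0.001, 0.791, 0.611, 0.001]
force: [0.1, -0.6, -2.4]
grip_width: 0.148
```

Emit:
{"api": "play_rows", "payload": {
  "plan": [
    [0, 0, -3, 0, 0, 0, -1],
    [0, 0, -2, 0, 0, 0, -1],
    [0, 0, 0, 0, 0, 0, -1]
  ]
}}

```text
time_s: 11.57
eef_pos: [583.6, 110.4, 127.6]
ee_rot: [0.001, 0.791, 0.611, 0.001]
force: [0.2, -0.3, -1.8]
grip_width: 0.145
```

Emit:
{"api": "play_rows", "payload": {
  "plan": [
    [0, 0, -2, 0, 0, 0, -1],
    [0, 0, -2, 0, 0, 0, -1],
    [0, 0, 0, 0, 0, 0, -1]
  ]
}}

```text
time_s: 11.82
eef_pos: [583.6, 110.5, 123.0]
ee_rot: [0.001, 0.791, 0.611, 0.001]
force: [0.6, -0.0, -0.7]
grip_width: 0.143
```

Emit:
{"api": "play_rows", "payload": {
  "plan": [
    [0, 0, -1.5, 0, 0, 0, -1],
    [0, 0, 0, 0, 0, 0, -1]
  ]
}}

```text
time_s: 11.98
eef_pos: [583.6, 110.5, 121.2]
ee_rot: [0.001, 0.791, 0.611, 0.001]
force: [-0.6, 0.0, -0.9]
grip_width: 0.145
```

Emit:
{"api": "play_rows", "payload": {
  "plan": [
    [0, 0, -1.5, 0, 0, 0, -1],
    [0, 0, 0, 0, 0, 0, -1]
  ]
}}

```text
time_s: 12.15
eef_pos: [583.9, 110.7, 120.2]
ee_rot: [0.001, 0.791, 0.611, 0.002]
force: [-0.9, 0.1, 2.5]
grip_width: 0.14
```

Emit:
{"api": "play_rows", "payload": {
  "plan": [
    [0, 0, -1, 0, 0, 0, -1],
    [0, 0, 0, 0, 0, 0, -1]
  ]
}}

```text
time_s: 12.32
eef_pos: [584.2, 110.7, 119.9]
ee_rot: [0.002, 0.791, 0.611, 0.002]
force: [-1.3, 0.8, 1.8]
grip_width: 0.142
```

Emit:
{"api": "play_rows", "payload": {
  "plan": [
    [0, 0, -2, 0, 0, 0, -1],
    [0, 0, 0, 0, 0, 0, -1]
  ]
}}

```text
time_s: 12.48
eef_pos: [584.5, 110.7, 118.3]
ee_rot: [0.002, 0.791, 0.612, 0.003]
force: [-1.1, 0.4, 2.5]
grip_width: 0.144
```

Emit:
{"api": "play_rows", "payload": {
  "plan": [
    [0, 0, -2, 0, 0, 0, -1],
    [0, 0, 0, 0, 0, 0, -1]
  ]
}}

```text
time_s: 12.65
eef_pos: [584.7, 110.7, 116.5]
ee_rot: [0.002, 0.791, 0.612, 0.003]
force: [-0.7, 0.2, 3.0]
grip_width: 0.143
```

Force stays soft (3–4.5 N over 4 mm), so the tongues are in the notches and the seat is giving. Pressing on.

Emit:
{"api": "play_rows", "payload": {
  "plan": [
    [0, 0, -2, 0, 0, 0, -1],
    [0, 0, 0, 0, 0, 0, -1]
  ]
}}

```text
time_s: 12.82
eef_pos: [584.9, 110.7, 114.5]
ee_rot: [0.002, 0.791, 0.612, 0.003]
force: [-0.1, -0.6, 3.7]
grip_width: 0.144
```

Emit:
{"api": "play_rows", "payload": {
  "plan": [
    [0, 0, -2, 0, 0, 0, -1],
    [0, 0, 0, 0, 0, 0, -1]
  ]
}}

```text
time_s: 12.98
eef_pos: [585.1, 110.7, 112.6]
ee_rot: [0.003, 0.791, 0.612, 0.004]
force: [0.1, 0.3, 3.8]
grip_width: 0.143
```

Emit:
{"api": "play_rows", "payload": {
  "plan": [
    [0, 0, -1.5, 0, 0, 0, -1],
    [0, 0, 0, 0, 0, 0, -1]
  ]
}}

```text
time_s: 13.15
eef_pos: [585.2, 110.7, 111.2]
ee_rot: [0.003, 0.791, 0.612, 0.004]
force: [-0.7, 0.3, 3.9]
grip_width: 0.145
```

Emit:
{"api": "play_rows", "payload": {
  "plan": [
    [0, 0, -1, 0, 0, 0, -1],
    [0, 0, 0, 0, 0, 0, -1]
  ]
}}

```text
time_s: 13.32
eef_pos: [585.3, 110.7, 110.4]
ee_rot: [0.003, 0.791, 0.612, 0.004]
force: [-0.5, 0.3, 4.0]
grip_width: 0.141
```

Emit:
{"api": "play_rows", "payload": {
  "plan": [
    [0, 0, -1, 0, 0, 0, -1],
    [0, 0, 0, 0, 0, 0, -1]
  ]
}}

```text
time_s: 13.48
eef_pos: [585.4, 110.7, 109.7]
ee_rot: [0.003, 0.791, 0.612, 0.004]
force: [-0.4, -1.0, 4.1]
grip_width: 0.145
```

```bash
python3 - <<'E'
from h import *
s=sense();print(s['eef_pos'],s['force'],s['wrist_torque'],s['joints'].round(2))
q=s['ee_rot'];print('toolx',np.degrees(2*np.arctan2(q[2],q[1])),q)
E
```

```text
[585.36981802 110.74899417 109.66590046] [-0.39647781 -0.97509986  4.08737222] [0.08161707 0.18619888 0.03669629] [-0.01  0.58  1.44  0.    1.12  0.24]
toolx 75.40489400580778 [0.00293285 0.7911875  0.61155316 0.00405834]
```

Emit:
{"api": "play_rows", "payload": {
  "plan": [
    [-0.4, 0, -0.3, 0, 0.01, -0.08, -1],
    [-0.1, 0, -0.2, 0, 0, -0.08, -1],
    [0, 0, 0, 0, 0, 0, -1]
  ]
}}

```text
time_s: 13.73
eef_pos: [585.1, 110.9, 109.8]
ee_rot: [0.0, 0.839, 0.543, 0.0]
force: [-0.9, 0.4, 4.4]
grip_width: 0.144
```

```bash
cat > st.py <<'E'
from h import *
s=sense();q=s['ee_rot'];a=np.degrees(2*np.arctan2(q[2],q[1]));print(s['eef_pos'].round(1),'F',s['force'].round(1),'T',s['wrist_torque'].round(2),'toolx',round(a,2),'from notch',round(75.3-a,1),q.round(4))
E
python3 st.py
```

```text
[585.1 110.9 109.8] F [-0.9  0.4  4.4] T [0.03 0.24 0.08] toolx 65.83 from notch 9.5 [2.000e-04 8.395e-01 5.434e-01 3.000e-04]
```

Emit:
{"api": "play_rows", "payload": {
  "plan": [
    [0, 0, -0.3, 0, 0, -0.09, -1],
    [0, 0, -0.2, 0, 0, -0.09, -1],
    [0, 0, -0.2, 0, 0, -0.09, -1],
    [0, 0, 0, 0, 0, 0, -1]
  ]
}}

```text
time_s: 14.07
eef_pos: [584.3, 111.4, 109.9]
ee_rot: [-0.0, 0.908, 0.42, -0.0]
force: [-1.4, 1.9, 4.0]
grip_width: 0.144
```

```bash
python3 st.py
```

```text
[584.3 111.4 109.9] F [-1.4  1.9  4. ] T [0.19 0.22 0.11] toolx 49.67 from notch 25.6 [-4.000e-04  9.075e-01  4.200e-01 -5.000e-04]
```

Emit:
{"api": "play_rows", "payload": {
  "plan": [
    [0.2, -0.2, -0.4, 0, 0, -0.1, -1],
    [0.2, -0.2, -0.3, 0, 0, -0.1, -1],
    [0, 0, -0.2, 0, 0, -0.08, -1],
    [0, 0, 0, 0, 0, 0, -1]
  ]
}}

```text
time_s: 14.4
eef_pos: [583.8, 112.0, 109.9]
ee_rot: [-0.001, 0.959, 0.284, -0.001]
force: [-0.5, 0.7, 4.3]
grip_width: 0.142
```

```bash
python3 st.py
```

```text
[583.8 112.  109.9] F [-0.5  0.7  4.3] T [-0.15  0.08  0.08] toolx 33.05 from notch 42.2 [-0.0012  0.9587  0.2844 -0.001 ]
```

Emit:
{"api": "play_rows", "payload": {
  "plan": [
    [0.3, -0.3, -0.3, 0, 0, -0.045, -1],
    [0, 0, 0, 0, 0, 0, -1],
    [0, 0, 0, 0, 0, 0, -1]
  ]
}}

```text
time_s: 14.65
eef_pos: [583.8, 112.0, 109.9]
ee_rot: [-0.001, 0.964, 0.265, -0.001]
force: [-0.4, -0.3, 3.9]
grip_width: 0.146
```

```bash
python3 st.py; python3 - <<'E'
from h import *
sd=cap('side');s=sense()
cv2.imwrite('pics/v1.png',cv2.resize(sd['img'][175:235,295:365],None,fx=10,fy=10,interpolation=cv2.INTER_CUBIC))
a=np.radians(30.3);d=np.array([np.cos(a),np.sin(a),0])
for k in(-29,29): print(((proj(sd,np.array([584,110.5,78+48.5])+k*d)[0]+.5-[295,175])*10).round(0))
print(((proj(sd,np.array([583.4,109.3,64])-44*d)[0]+.5-[295,175])*10).round(0))
E
```

```text
[583.8 112.  109.9] F [-0.4 -0.3  3.9] T [0.   0.07 0.12] toolx 30.7 from notch 44.6 [-0.0013  0.9643  0.2647 -0.0012]
[280. 200.]
[407. 103.]
[244. 465.]
```

View pics/v1.png

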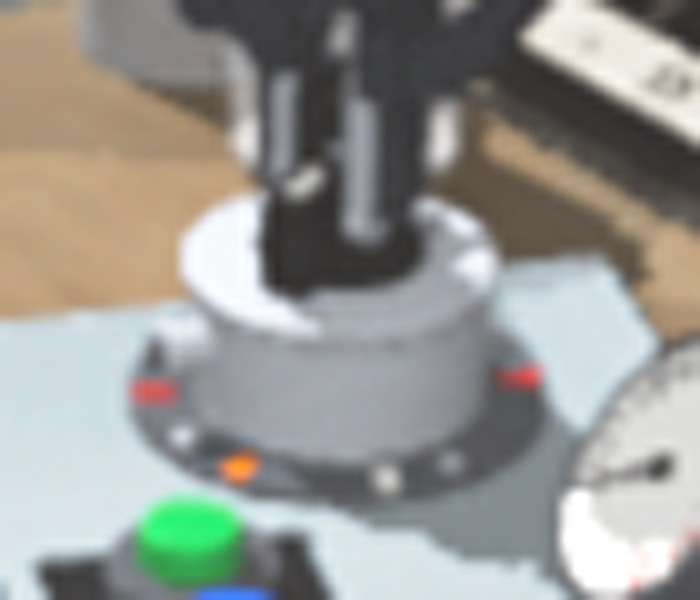

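The cap sits on the rim, disc level with its lower edge about (320,335). The near end of the bar is at (285,190), against a prediction of (280,200) for the vent angle, and the orange mark at (240,467) is in line. Handing in.

```bash
python3 -c "
from rig import ctrl;print(ctrl.finish_job())"; python3 st.py
```

```text
the job is handed in; nothing more can be done
None
the job is handed in; nothing more can be done
```

The job is handed in at about 14.7 s on the robot's clock. The gripper still holds the cap at the vent position, 44.6° clockwise of the notches by the tool angle against the 45° asked. No verdict is reported.

- **Keys:** I pressed green, then blue, then yellow down to a hard stop, at peaks of 56, 34 and 35 N, and released each before moving on. The spring fade on lifting was checked only on green. The three stopped at TCP readings of about 75.5–76 mm, where 72 mm was expected. I took this for a constant 3.7 mm reading offset, since green's spring force faded out over the expected 6 mm.
- **Cap:** The tongues went through the notches with only soft seat force, about 4 to 6 N over 11 mm, and the side view shows the disc down on the rim.
- **Twist:** The wrist torque rose smoothly and stayed near the expected 0.1 N m. I felt no click, and the turn stayed well short of the detent at 59°.
- **Last check:** The last reading was 3.9 N upward with the grip unchanged at 12 mm. In the side view the bar's near end is about 1 px from its predicted place in line with the orange mark.
- **Disagreement:** The top and side cameras differed by about 4–5 mm in absolute position. I put the cap on mainly from side-view differences between cap and neck. The top view of the neck was blocked by the arm, so the final angle rests on the tool angle and the side view alone.
- **Other objects:** I never went near the oil can, jar or wrench, but took no closing picture of them.

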